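# Snap the dust cover onto a picking bin

### The job

Fit the grey dust cover with the tongue onto the small-parts bin that stands in the steel cradle: hook the tongue under the rail at the bin's front, slide it in till you feel it stop, then swing the back down and press until the catch snaps over the rear edge and the cover lies flat, and let go. The bin may sit anywhere within the play of its cradle, so feel your way: while it is still tilted push with no more than about 10 N, and do not slam or force it down. Leave the other things on the bench where they are.

Things in the scene. Friction and masses are not known exactly. Their poses are not given: they have to be found in the camera images.
- cradle: Fixed dark steel cradle, 196 (x) x 134 (y) x 24 mm, holding the grey bin; origin at the centre of its underside on the bench; x points from the bin's front to its rear. The bin's frame is the cradle's, shifted along x by an unknown -18 to +18 mm (play; it sits stiffly and stays put under 40 N). 'Bin x' means measured in that shifted frame; z is above the bench.
- seat (a point): Point of the cradle frame (x 0, y 0, z 56) at the height of the cover's seat: a full-width front shelf bin x -62 to -7, side ledges, a rear ledge bin x 48 to 60; open between, pots inside. Side walls' inner faces y -51 and 51, rear wall's inner face bin x 60, their tops z 64. Cover seated with its tongue against the front wall: its origin at bin x 0, y 0, z 56.
- slot (a point): Point of the cradle frame (x -53, y 0, z 60): mouth of the front slot when the bin is mid-play. Slot 9 mm deep: floor is the front shelf z 56, roof is the full-width front rail bin x -62 to -53, underside z 64, top z 69; it ends at the front wall, inner face bin x -62. The real slot is shifted with the bin, up to 18 mm either way in x.
- catch (a joint): Black sprung catch, 36 mm wide, mid rear wall; value = how far it is pushed back to +x (m), 0 when out. Out, its nose reaches over the seat to bin x 54, underside z 61.8; above, its front slopes up and back at 60 degrees to z 74. The cover's rear edge coming down pushes it back about 5 mm, taking 8 to 15 N; it then springs out over the cover.
- cover: The dust cover to fit (loose, grey plastic, about 0.12 kg), lying flat on the bench, rib up. Origin on its underside. Plate 4 mm thick, x -48 to 58, y -48 to 48; in front of it, in the same plane and also 4 mm thick, a tongue 60 mm wide (y) from x = -48 to -62. On top stands a grip rib along x: x -25 to 25, 12 mm thick (y), its top 32 mm above the underside. x points from tongue to rear, z up.
- tongue_tip (a point): On the cover: middle of the tongue's front edge, at the underside (cover x = -62, y = 0, z = 0).
- rear_edge (a point): On the cover: middle of its rear edge, at the underside (cover x = 58, y = 0, z = 0).
- rib (a point): On the cover: grip point in its rib, 22 mm above the underside (cover x = 0, y = 0, z = 22).
- small_cover: Bystander: a smaller cover without a tongue, 72 x 54 mm, with a like rib. Not for this bin. Origin at the centre of its underside.
- pot_a: Bystander: small round pot with an orange cap, 34 mm wide, 46 mm high. Origin under its centre.
- pot_b: Bystander: small round copper-coloured pot with a black cap, 34 mm wide, 46 mm high. Origin under its centre.
- pot_c: Bystander: small round glass pot with a white cap, 34 mm wide, 46 mm high. Origin under its centre.
- tape: Bystander: cardboard tape core lying flat, 90 mm across, 25 mm high. Origin under its centre.
- carton: Bystander: closed carton 70 x 100 x 50 mm. Origin at the centre of its underside.
- driver: Bystander: a screwdriver lying on the bench at the left. Origin near its middle.
Mind the look-alikes: they are no part of the job. What is shaped like the cradle but red is not meant.

How it is judged:
By the outcome, as a careful person would: the job done as asked, in the order asked, and still so for the second after the job is handed in, with the robot touching nothing.
It also fails if it takes over 58 s, if anything falls off the work surface, if the arm or the gripper's body presses on something with over 40 N, if the wrist force passes 120 N, or if a joint passes its speed limit or range.

### The arm

A 6-joint arm with a two-finger parallel gripper is mounted at the origin on the work surface. World frame = base frame: x ahead of the robot, y to its left, z up, the work surface at z = 0. Lengths are in m, angles in degrees, forces in N, time in s.
With the tool pointing down it reaches from about 0.35 to 0.875 m from the base axis. Payload 4.2 kg.
Tool frame: the origin (TCP) lies where the fingers leave the gripper's body, on its centre line; the fingertips stand 70 mm ahead of it and the grasp point (between the pads) lies 51 mm ahead of it; z points along the fingers, y is the direction in which the jaws open and shut (so a half turn about z gives the same grasp; the last joint's range is limited). The gripper opens to 87 mm and grips with 3 to 60 N. Pads are 19 mm wide; open, the fingers measure 117 mm over their backs; the gripper's body (75 mm by 190 mm) begins 51 mm behind the grasp point.
Start: joints at [-58.178, 22.042, 0.453, 0, -68.411, -14.817], TCP at [0.183, -0.598, 0.292] pointing down, gripper open.
Joint ranges: [-179.83, 179.83], [-69.29, 118.12], [-61.27, 80.66], [-181.25, 117.63], [-171.15, -9.14], [-177.46, 177.46]. Speed limits (degrees/s): [159.86, 159.86, 180, 180, 180, 180].

### API

Orientations are given as a 3x3 rotation matrix whose columns are the frame's x, y, z axes.
In Python, from station import sense, capture, camera_model, finish_job gives the robot as it stands.
- The arm moves only by the shell command python3 -m inch 'ROWS'. ROWS is JSON, a list of rows, each an object with "hand": the closure, from 0 (fully open) to 1 (shut); "slide": the shift along the world's x, y, z in cm, a list of three; "yaw": the turn about the world's z in rad. A call has 1 to 10 rows; each row is the pose to reach, as a shift and turn from the pose commanded when the call began; what a row does not reach only later rows make up. A row lasts 1/8 s, in which the tool goes at most 62.5 mm and 10.7 degrees, less where a joint would pass 70% of its speed; a pose out of reach is approached as far as the arm can. A call with a gripper value outside its range is refused whole. The fingers move at their own pace and stop on an object; the grip force is fixed at half the most. Time passes only in rows, so rows that repeat a pose let the fingers close. It gives the time, the measured TCP pose, the force and the opening at its end, in the units of the state.
- sense(): the state, without advancing time (a new reading comes with each control period).
- capture(name): name is "scene" or "top"; returns the picture (384x512x3 uint8, blue, green, red); there is no depth.
- camera_model(name): a dict with "mtx" (3x3 intrinsics, pixels), "xyz" and "orientation" of the camera in the world. Camera axes: x right, y up, looking along -z (the intrinsics and any distortion apply to the point x, -y, -z); pixel columns grow to the right and rows downward; lengths in m; the calibration is good to about 2 mm. A picture is of the moment at which its call begins. camera_model takes no time and is no camera call.
- finish_job(): hands the job in, once; it reports no verdict.
The state is a dict: "time_s": time; "joints": joint angles; "joint_velocities": joint speeds; "effort": joint torques, N m; "tcp_pos": TCP position; "ee_rot": TCP orientation; "wrist_force": force on the tool from outside, world axes, zero at the start; "moment": the same for the moment, N m; "gripper_width": opening from 0.0 (shut) to 1.0 (fully open).
Only numpy, scipy, OpenCV 4.12 (cv2) and the standard library are available. Lean on these libraries where they do the work, as an engineer would, in place of code of your own. Each camera call takes 0.05 s, during which the arm holds its last target. There are 200 camera calls.

## Working session

There is one attempt and no reset: what is moved stays moved. The work goes in short steps, Python scripts to look and compute and a shell command to move; the robot and the scene stay as the last step left them, time stands still between calls to the robot, and variables do not carry over. Pictures are saved under pics/ and viewed, about 8 in all and at most 12, crops included, and the job is handed in when it is done.

```bash
ls; mkdir -p pics
python3 - <<'E'
from station import *
import cv2,json
s=sense();print({k:s[k] for k in('time_s','tcp_pos','ee_rot','wrist_force','gripper_width')})
for n in('scene','top'):
    cv2.imwrite(f'pics/{n}0.png',capture(n));print(n,camera_model(n))
E
```

```text
pics
{'time_s': 0.0, 'tcp_pos': array([ 0.18268492, -0.59723843,  0.29118939]), 'ee_rot': array([[-9.56327674e-01, -2.92295922e-01, -6.88876561e-04],
       [-2.92296725e-01,  9.56325566e-01,  2.00922132e-03],
       [ 7.15030669e-05,  2.12283032e-03, -9.99997744e-01]]), 'wrist_force': array([ 0.53924701, -0.1100725 ,  0.61055997]), 'gripper_width': 0.9977059823751723}
scene {'mtx': array([[415.28192094,   0.        , 254.88565802],
       [  0.        , 415.28192094, 191.13857779],
       [  0.        ,   0.        ,   1.        ]]), 'xyz': array([1.25008171, 0.17397951, 0.83688148]), 'orientation': array([[-0.13104967, -0.71947617,  0.68204107],
       [ 0.9912368 , -0.10661445,  0.0779934 ],
       [ 0.01660104,  0.68628521,  0.72714305]])}
top {'mtx': array([[361.73848948,   0.        , 251.79986388],
       [  0.        , 361.73848948, 189.48038923],
       [  0.        ,   0.        ,   1.        ]]), 'xyz': array([0.32459121, 0.0998915 , 1.22163204]), 'orientation': array([[ 0.0250575 ,  0.98392271, -0.17682825],
       [-0.9994472 ,  0.02852258,  0.0170808 ],
       [ 0.02184978,  0.1763025 ,  0.9840935 ]])}
```

View pics/scene0.png

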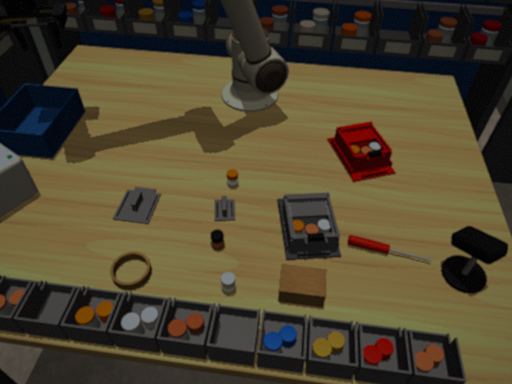

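View pics/top0.png

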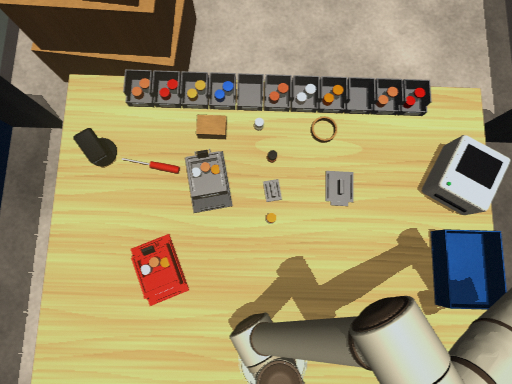

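Candidates in the top view are the cover at (340,188) or the smaller one at (272,190), and the grey cradle at (208,181) or the red one at (160,270). I'll take close crops of the large cover and the grey cradle to check.

Run:
```python
import cv2,numpy as np
t=cv2.imread('pics/top0.png');s=cv2.imread('pics/scene0.png')
f=lambda im,x,y,w=66,h=50:cv2.resize(im[y-h//2:y+h//2,x-w//2:x+w//2],(396,300),interpolation=cv2.INTER_CUBIC)
m=np.vstack([np.hstack([f(t,340,188),f(t,208,181,100,76)]),np.hstack([f(s,137,204),f(s,308,224,100,76)])])
cv2.imwrite('pics/crop1.png',cv2.convertScaleAbs(m,alpha=1.5))
```

```text
(no output)
```

View pics/crop1.png

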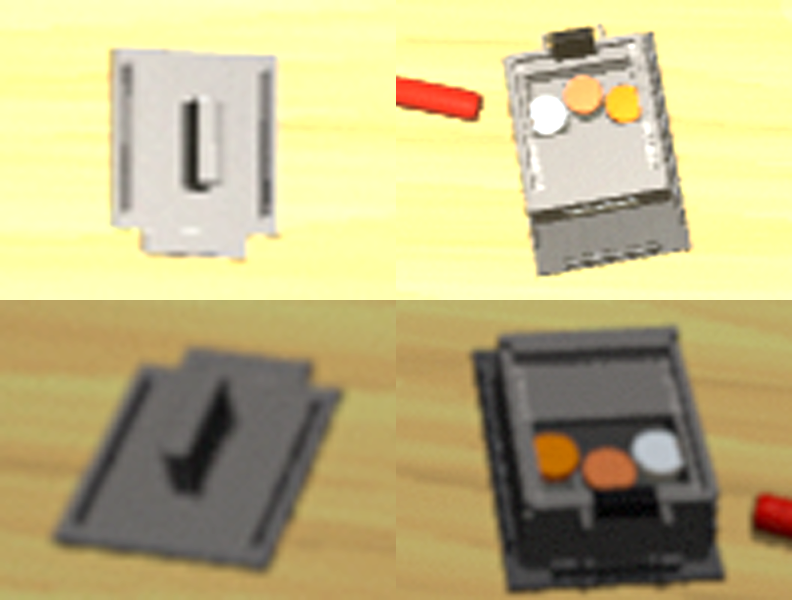

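The crops settle it. The large cover (top view (340,188)) has its tongue toward the robot (image bottom). The cradle is the grey one at (208,181), with its black catch at (204,154) on the far side. So both x axes point roughly along world +x. Next I'll measure.

```bash
cat > h.py <<'E'
from station import *
import cv2,numpy as np
def cast(n,uv,z):
    c=camera_model(n);uv=np.atleast_2d(uv).astype(float);K=c['mtx']
    d=np.c_[(uv[:,0]-K[0,2])/K[0,0],-(uv[:,1]-K[1,2])/K[1,1],-np.ones(len(uv))]@np.array(c['orientation']).T
    o=np.array(c['xyz']);return (o+d*((z-o[2])/d[:,2])[:,None])[:,:2]
def proj(n,P):
    c=camera_model(n);K=c['mtx'];q=(np.atleast_2d(P)-c['xyz'])@np.array(c['orientation'])
    return np.c_[K[0,2]+K[0,0]*q[:,0]/-q[:,2],K[1,2]+K[1,1]*q[:,1]/q[:,2]]
E
python3 - <<'E'
from h import *
np.set_printoptions(precision=4,suppress=True)
for n,roi in(('top',(318,163,46,50)),('scene',(105,180,62,48))):
    im=cv2.imread(f'pics/{n}0.png');hsv=cv2.cvtColor(im,cv2.COLOR_BGR2HSV);x,y,w,h=roi
    m=np.zeros(im.shape[:2],np.uint8);m[y:y+h,x:x+w]=(hsv[y:y+h,x:x+w,1]<70)*255
    c=max(cv2.findContours(m,0,1)[0],key=cv2.contourArea)[:,0]
    P=(cast(n,c,.004)*1000).astype(np.float32);M=cv2.moments(P)
    print(n,'area',M['m00'],'cen',M['m10']/M['m00'],M['m01']/M['m00'],cv2.minAreaRect(P))
print('cradle')
for z in(0,.024):
    print(z,cast('top',[(194.4,211.9),(232.2,205.4)],z).ravel(),cast('scene',[(278,198.6),(286.8,259.2),(340.3,255.5)],z).ravel())
print('bin top .064 rearL,rearR (top)',cast('top',[(185.5,157.4),(222.6,151.8)],.064).ravel(),'rail front',cast('top',[(191.8,197.8),(227.7,190.2)],.069).ravel())
E
```

```text
top area 10047.13066101633 cen 559.7361304990109 -221.04396422332218 ((557.654052734375, -220.02223205566406), (119.20730590820312, 96.72810363769531), 0.8702494502067566)
scene area 10277.916489572497 cen 563.0479371538913 -217.91932319269657 ((560.410400390625, -217.8578643798828), (95.17516326904297, 119.55980682373047), 89.01133728027344)
cradle
0 [0.4615 0.2709 0.4872 0.144 ] [0.4836 0.1503 0.6769 0.1896 0.6477 0.3176]
0.024 [0.4588 0.2675 0.484  0.1431] [0.5056 0.151  0.6933 0.1892 0.665  0.3134]
bin top .064 rearL,rearR (top) [0.6335 0.3006 0.6564 0.1795] rail front [0.499  0.2719 0.5271 0.1577]
```

Cover: about (0.561, -0.220), yaw about 0. Cradle: about (0.568, 0.231), yaw about 11.6°. The bin looks shifted about +10 mm. The tool can't tilt, so I plan to let the cover pivot in the pads: I'll press its rear edge down on the rigid front rail's top, which dips the tongue. First I go above the rib.

```bash
python3 -m inch '[{"hand":0,"slide":[37.8,37.7,-13],"yaw":-0.297},{"hand":0,"slide":[37.8,37.7,-13],"yaw":-0.297},{"hand":0,"slide":[37.8,37.7,-13],"yaw":-0.297},{"hand":0,"slide":[37.8,37.7,-13],"yaw":-0.297},{"hand":0,"slide":[37.8,37.7,-13],"yaw":-0.297},{"hand":0,"slide":[37.8,37.7,-13],"yaw":-0.297},{"hand":0,"slide":[37.8,37.7,-13],"yaw":-0.297},{"hand":0,"slide":[37.8,37.7,-13],"yaw":-0.297},{"hand":0,"slide":[37.8,37.7,-13],"yaw":-0.297},{"hand":0,"slide":[37.8,37.7,-13],"yaw":-0.297}]'
python3 - <<'E'
from h import *
print(sense()['ee_rot'].round(3).tolist())
f=lambda im,x,y,w,h:cv2.resize(im[y-h//2:y+h//2,x-w//2:x+w//2],(396,300),interpolation=cv2.INTER_CUBIC)
cv2.imwrite('pics/above.png',np.hstack([f(capture('scene'),145,190,132,100),f(capture('top'),340,188,132,100)]))
E
```

```text
time_s: 1.35
tcp_pos: [0.5623, -0.218, 0.1604]
ee_rot: [[-1.0, -0.004, -0.002], [-0.004, 1.0, 0.0], [0.002, 0.0, -1.0]]
wrist_force: [-0.4, 0.3, -1.4]
gripper_width: 0.997
[[-1.0, -0.004, -0.002], [-0.004, 1.0, 0.0], [0.002, 0.0, -1.0]]
```

View pics/above.png

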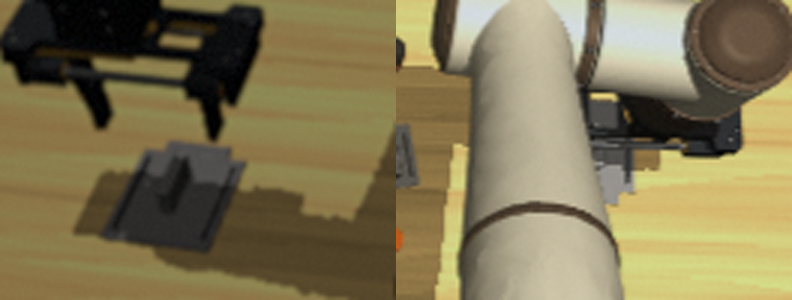

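The fingers straddle the rib in the scene crop (about (180,180)). I'll descend and close.

```bash
python3 -m inch '[{"hand":0,"slide":[-0.1,-0.2,-5],"yaw":0},{"hand":0,"slide":[-0.1,-0.2,-7],"yaw":0},{"hand":0,"slide":[-0.1,-0.2,-8.2],"yaw":0},{"hand":0,"slide":[-0.1,-0.2,-8.2],"yaw":0},{"hand":1,"slide":[-0.1,-0.2,-8.2],"yaw":0},{"hand":1,"slide":[-0.1,-0.2,-8.2],"yaw":0},{"hand":1,"slide":[-0.1,-0.2,-8.2],"yaw":0},{"hand":1,"slide":[-0.1,-0.2,-8.2],"yaw":0},{"hand":1,"slide":[-0.1,-0.2,-8.2],"yaw":0},{"hand":1,"slide":[-0.1,-0.2,-8.2],"yaw":0}]'; python3 -m inch '[{"hand":1,"slide":[0,0,0],"yaw":0},{"hand":1,"slide":[0,0,0],"yaw":0}]'
```

```text
time_s: 2.7
tcp_pos: [0.5598, -0.2226, 0.0802]
ee_rot: [[-1.0, 0.0, -0.0], [0.0, 1.0, 0.0], [0.0, 0.0, -1.0]]
wrist_force: [0.1, -0.1, 0.2]
gripper_width: 0.401
time_s: 2.95
tcp_pos: [0.5598, -0.2226, 0.0802]
ee_rot: [[-1.0, 0.0, -0.0], [0.0, 1.0, 0.0], [0.0, 0.0, -1.0]]
wrist_force: [1.3, 0.2, 0.5]
gripper_width: 0.17
```

```bash
python3 -m inch '[{"hand":1,"slide":[0,0,0],"yaw":0},{"hand":1,"slide":[0,0,0],"yaw":0},{"hand":1,"slide":[0,0,0],"yaw":0}]'; python3 -m inch '[{"hand":1,"slide":[0,0,3],"yaw":0},{"hand":1,"slide":[0,0,8],"yaw":0},{"hand":1,"slide":[0,0,12],"yaw":0},{"hand":1,"slide":[0,0,12],"yaw":0},{"hand":1,"slide":[0,0,12],"yaw":0}]'
```

```text
time_s: 3.32
tcp_pos: [0.5598, -0.2226, 0.0802]
ee_rot: [[-1.0, 0.0, -0.0], [0.0, 1.0, 0.0], [0.0, 0.0, -1.0]]
wrist_force: [0.3, -0.1, -0.4]
gripper_width: 0.134
time_s: 3.95
tcp_pos: [0.5591, -0.2224, 0.1994]
ee_rot: [[-1.0, 0.001, -0.001], [0.001, 1.0, 0.001], [0.001, 0.001, -1.0]]
wrist_force: [-0.8, -0.6, -1.7]
gripper_width: 0.135
```

```bash
python3 -m inch '[{"hand":1,"slide":[-2,6,0],"yaw":0},{"hand":1,"slide":[-3,12,0],"yaw":0.05},{"hand":1,"slide":[-5,18,0],"yaw":0.1},{"hand":1,"slide":[-6,24,0],"yaw":0.15},{"hand":1,"slide":[-7,30,0],"yaw":0.2},{"hand":1,"slide":[-8,36,0],"yaw":0.2025},{"hand":1,"slide":[-9,41,0],"yaw":0.2025},{"hand":1,"slide":[-9.4,43.2,0],"yaw":0.2025},{"hand":1,"slide":[-9.4,43.2,0],"yaw":0.2025},{"hand":1,"slide":[-9.4,43.2,0],"yaw":0.2025}]'
python3 - <<'E'
from h import *
s=capture('scene');t=capture('top');cv2.imwrite('pics/pre_s.png',s)
f=lambda im,x,y,w,h:cv2.resize(im[y-h//2:y+h//2,x-w//2:x+w//2],(396,300),interpolation=cv2.INTER_CUBIC)
cv2.imwrite('pics/pre.png',cv2.convertScaleAbs(np.hstack([f(s,305,195,132,100),f(t,215,205,132,100)]),alpha=1.6))
E
```

```text
time_s: 5.2
tcp_pos: [0.4653, 0.2085, 0.1991]
ee_rot: [[-0.98, -0.201, -0.002], [-0.201, 0.98, -0.002], [0.003, -0.001, -1.0]]
wrist_force: [0.3, 0.5, -1.4]
gripper_width: 0.135
```

View pics/pre.png

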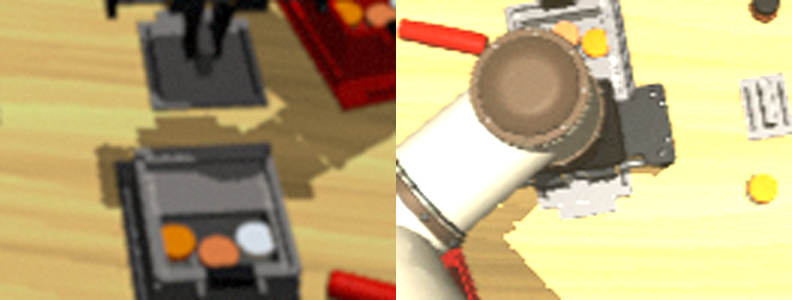

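Run:
```python
from h import *
np.set_printoptions(precision=4,suppress=True)
a=np.deg2rad(11.6);R=np.array([[np.cos(a),np.sin(a)],[-np.sin(a),np.cos(a)]]);C=np.array([.568,.231])
g=lambda u,z:print(((cast('scene',u,z)-C)@R.T*1000).ravel())
g([(289.7,181),(328.3,179.3)],.119)
g([(284.7,195),(329,193.3)],.069);g([(284.7,199),(329.6,196.7)],.069)
g([(284.7,195),(329,193.3)],.064)
s=sense();print((R@(s['tcp_pos'][:2]-C))*1000)
```

```text
[-47.6076 -45.8507 -48.2686  49.6694]
[-47.8804 -54.6302 -47.4665  58.6721]
[-34.3088 -56.2708 -35.7614  57.9159]
[-52.4682 -53.7292 -52.0515  60.3109]
[-104.7974   -1.7404]
```

```bash
python3 -m inch '[{"hand":1,"slide":[0.4,0.1,-3],"yaw":0},{"hand":1,"slide":[0.4,0.1,-4.5],"yaw":0},{"hand":1,"slide":[0.4,0.1,-4.5],"yaw":0},{"hand":1,"slide":[0.4,0.1,-4.5],"yaw":0}]'; for i in 1 2 3 ; do :; done; python3 -m inch '[{"hand":1,"slide":[0,0,-0.3],"yaw":0},{"hand":1,"slide":[0,0,-0.3],"yaw":0}]';python3 -m inch '[{"hand":1,"slide":[0,0,-0.3],"yaw":0},{"hand":1,"slide":[0,0,-0.3],"yaw":0}]';python3 -m inch '[{"hand":1,"slide":[0,0,-0.2],"yaw":0},{"hand":1,"slide":[0,0,-0.2],"yaw":0}]'
```

```text
time_s: 5.8
tcp_pos: [0.4702, 0.2104, 0.1559]
ee_rot: [[-0.98, -0.201, 0.001], [-0.201, 0.98, 0.0], [-0.001, 0.0, -1.0]]
wrist_force: [0.5, -0.2, -2.0]
gripper_width: 0.135
time_s: 6.05
tcp_pos: [0.4698, 0.2104, 0.1525]
ee_rot: [[-0.98, -0.201, 0.0], [-0.201, 0.98, 0.0], [-0.0, 0.0, -1.0]]
wrist_force: [-0.1, 0.0, -0.9]
gripper_width: 0.137
time_s: 6.3
tcp_pos: [0.4698, 0.2104, 0.1492]
ee_rot: [[-0.98, -0.201, -0.0], [-0.201, 0.98, -0.0], [0.0, -0.0, -1.0]]
wrist_force: [-0.4, 0.1, -0.9]
gripper_width: 0.133
time_s: 6.55
tcp_pos: [0.4696, 0.2103, 0.1481]
ee_rot: [[-0.98, -0.201, -0.0], [-0.201, 0.98, -0.0], [0.0, -0.0, -1.0]]
wrist_force: [-3.7, -1.0, 5.7]
gripper_width: 0.134
```

Contact is at 69 mm, as the rail's height predicts. I'll keep pressing and watch whether it slips.

```bash
python3 -m inch '[{"hand":1,"slide":[0,0,-0.1],"yaw":0},{"hand":1,"slide":[0,0,-0.2],"yaw":0},{"hand":1,"slide":[0,0,-0.2],"yaw":0}]';python3 -m inch '[{"hand":1,"slide":[0,0,-0.1],"yaw":0},{"hand":1,"slide":[0,0,-0.2],"yaw":0},{"hand":1,"slide":[0,0,-0.2],"yaw":0}]'
```

```text
time_s: 6.92
tcp_pos: [0.4692, 0.2102, 0.1464]
ee_rot: [[-0.98, -0.201, -0.001], [-0.201, 0.98, -0.0], [0.001, -0.0, -1.0]]
wrist_force: [-6.7, -0.3, 9.1]
gripper_width: 0.136
time_s: 7.3
tcp_pos: [0.4687, 0.2101, 0.1442]
ee_rot: [[-0.98, -0.201, -0.002], [-0.201, 0.98, -0.001], [0.002, -0.0, -1.0]]
wrist_force: [-6.5, 0.1, 8.7]
gripper_width: 0.138
```

```bash
python3 -m inch '[{"hand":1,"slide":[-0.03,0,-0.1],"yaw":0},{"hand":1,"slide":[-0.05,0,-0.2],"yaw":0},{"hand":1,"slide":[-0.05,0,-0.3],"yaw":0},{"hand":1,"slide":[-0.05,0,-0.4],"yaw":0},{"hand":1,"slide":[-0.05,0,-0.5],"yaw":0},{"hand":1,"slide":[-0.05,0,-0.6],"yaw":0},{"hand":1,"slide":[-0.05,0,-0.6],"yaw":0}]';python3 -m inch '[{"hand":1,"slide":[-0.1,0,2],"yaw":0},{"hand":1,"slide":[-0.1,0,4],"yaw":0},{"hand":1,"slide":[-0.1,0,4],"yaw":0},{"hand":1,"slide":[-0.1,0,4],"yaw":0}]'
python3 - <<'E'
from h import *
s=capture('scene')
cv2.imwrite('pics/tilt.png',cv2.convertScaleAbs(cv2.resize(s[130:260,230:370],None,fx=4,fy=4,interpolation=cv2.INTER_CUBIC),alpha=1.8))
E
```

```text
time_s: 8.18
tcp_pos: [0.4679, 0.2099, 0.1378]
ee_rot: [[-0.98, -0.201, -0.003], [-0.201, 0.98, -0.001], [0.003, -0.001, -1.0]]
wrist_force: [-6.6, 0.8, 7.5]
gripper_width: 0.132
time_s: 8.68
tcp_pos: [0.4678, 0.2101, 0.1765]
ee_rot: [[-0.98, -0.201, -0.001], [-0.201, 0.98, -0.001], [0.001, -0.0, -1.0]]
wrist_force: [-0.2, -0.4, -1.5]
gripper_width: 0.135
```

View pics/tilt.png

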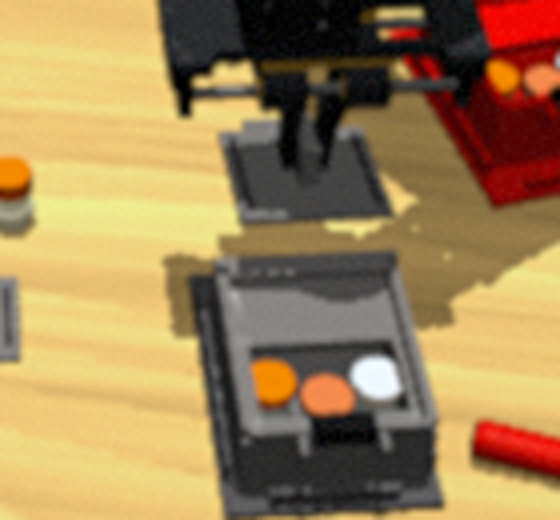

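Run:
```python
from h import *
a=np.deg2rad(11.6);A=np.array([[np.cos(a),-np.sin(a)],[np.sin(a),np.cos(a)]]);C=np.array([.568,.231])
out=[]
for n,(x,y,w,h) in(('top',(178,146,60,74)),('scene',(272,188,76,80))):
    k=6.5;im=cv2.resize(cv2.imread(f'pics/{n}0.png')[y:y+h,x:x+w],None,fx=k,fy=k,interpolation=cv2.INTER_CUBIC)
    im=cv2.convertScaleAbs(im,alpha=1.2 if n=='top' else 2)
    def tick(cx,cy,z,col,t):
        p=proj(n,[*(A@np.array([cx,cy])/1000+C),z])[0];p=((p-[x,y]+.5)*k).round().astype(int)
        cv2.circle(im,tuple(map(int,p)),1,col,-1)
        if t:cv2.putText(im,t,(int(p[0])-8,int(p[1])-4),0,.3,col,1)
    for cx in(-20,30):
        for v in range(-70,71,5):tick(cx,v,.064,(0,0,255),str(v) if v%20==0 else '')
    for cy in(-30,30):
        for v in range(-80,1,5):tick(v,cy,.069,(255,0,0),str(v) if v%20==0 else '')
    for v in range(-110,111,5):tick(v,0,0,(0,160,0),str(v) if abs(v)>80 and v%10==0 else '')
    for v in range(-80,81,5):tick(92,v,0,(0,160,0),'')
    out.append(cv2.resize(im,(390,590)) if 0 else im[:600])
H=max(o.shape[0] for o in out)
m=np.hstack([cv2.copyMakeBorder(o,0,H-o.shape[0],0,0,0) for o in out]);m=cv2.resize(m,None,fx=min(1,800/m.shape[1]),fy=min(1,800/m.shape[1]));print(m.shape)
cv2.imwrite('pics/ticks.png',m)
```

```text
(471, 800, 3)
```

View pics/ticks.png

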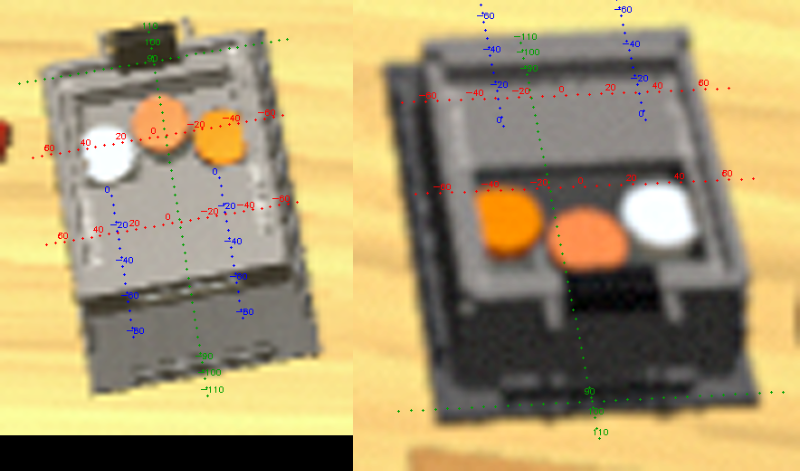

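The ticks show the bin's mid-line at about y -2 mm once corrected by the cover/TCP comparison. They also put the rail mouth at cradle x of about -38, so a shift of about +15. I'll move over the bin with the tongue tip at about -30 and lower it.

```bash
python3 -m inch '[{"hand":1,"slide":[5,1,0],"yaw":0},{"hand":1,"slide":[10,1.9,0],"yaw":0},{"hand":1,"slide":[12.5,2.4,0],"yaw":0},{"hand":1,"slide":[12.5,2.4,0],"yaw":0},{"hand":1,"slide":[12.5,2.4,-1],"yaw":0},{"hand":1,"slide":[12.5,2.4,-2],"yaw":0},{"hand":1,"slide":[12.5,2.4,-2.4],"yaw":0},{"hand":1,"slide":[12.5,2.4,-2.4],"yaw":0},{"hand":1,"slide":[12.5,2.4,-2.4],"yaw":0}]'
python3 - <<'E'
from h import *
s=capture('scene')
cv2.imwrite('pics/over.png',cv2.convertScaleAbs(cv2.resize(s[150:265,250:370],None,fx=5,fy=5,interpolation=cv2.INTER_CUBIC),alpha=2))
E
```

```text
time_s: 9.85
tcp_pos: [0.5934, 0.2345, 0.1537]
ee_rot: [[-0.98, -0.201, 0.001], [-0.201, 0.98, 0.0], [-0.001, 0.0, -1.0]]
wrist_force: [-0.4, -0.4, -1.5]
gripper_width: 0.136
```

View pics/over.png

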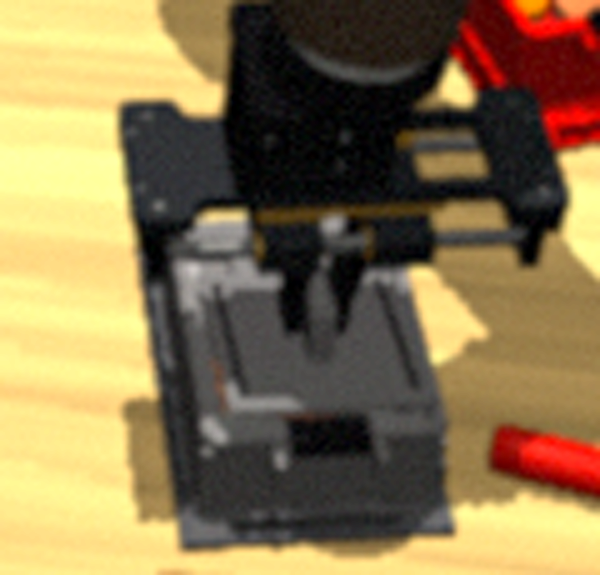

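The tilted cover sits over the bin, rear above the catch at (330,435), about 1 mm too far to +y. I'll correct that and feel downward for the shelf.

```bash
python3 -m inch '[{"hand":1,"slide":[0.02,-0.1,-0.2],"yaw":0},{"hand":1,"slide":[0.02,-0.1,-0.2],"yaw":0}]';  python3 -m inch '[{"hand":1,"slide":[0,0,-0.15],"yaw":0},{"hand":1,"slide":[0,0,-0.15],"yaw":0}]'; python3 -m inch '[{"hand":1,"slide":[0,0,-0.1],"yaw":0},{"hand":1,"slide":[0,0,-0.1],"yaw":0}]'
```

```text
time_s: 10.15
tcp_pos: [0.5935, 0.2332, 0.1512]
ee_rot: [[-0.98, -0.201, -0.0], [-0.201, 0.98, -0.0], [0.0, -0.0, -1.0]]
wrist_force: [-0.2, -0.0, -1.7]
gripper_width: 0.139
time_s: 10.4
tcp_pos: [0.5934, 0.2333, 0.1496]
ee_rot: [[-0.98, -0.201, -0.0], [-0.201, 0.98, -0.0], [0.0, -0.0, -1.0]]
wrist_force: [0.4, -0.2, -0.6]
gripper_width: 0.136
time_s: 10.65
tcp_pos: [0.5935, 0.2333, 0.1486]
ee_rot: [[-0.98, -0.201, -0.0], [-0.201, 0.98, -0.0], [0.0, -0.0, -1.0]]
wrist_force: [-0.3, -0.3, -0.8]
gripper_width: 0.138
```

```bash
python3 -m inch '[{"hand":1,"slide":[0,0,-0.08],"yaw":0},{"hand":1,"slide":[0,0,-0.08],"yaw":0}]';  python3 -m inch '[{"hand":1,"slide":[0,0,-0.08],"yaw":0},{"hand":1,"slide":[0,0,-0.08],"yaw":0}]'
```

```text
time_s: 10.9
tcp_pos: [0.5936, 0.2334, 0.1481]
ee_rot: [[-0.98, -0.201, 0.0], [-0.201, 0.98, 0.0], [-0.0, 0.0, -1.0]]
wrist_force: [0.1, 0.4, -0.5]
gripper_width: 0.136
time_s: 11.15
tcp_pos: [0.5937, 0.2334, 0.1478]
ee_rot: [[-0.98, -0.201, 0.001], [-0.201, 0.98, 0.0], [-0.001, -0.0, -1.0]]
wrist_force: [-0.6, -0.3, 3.2]
gripper_width: 0.133
```

The shelf is felt at TCP z 148 mm (predicted 148.5). I'll raise about 0.8 mm and slide toward the front.

```bash
python3 -m inch '[{"hand":1,"slide":[0,0,0.12],"yaw":0},{"hand":1,"slide":[-0.2,-0.04,0.12],"yaw":0},{"hand":1,"slide":[-0.4,-0.08,0.12],"yaw":0},{"hand":1,"slide":[-0.6,-0.12,0.12],"yaw":0},{"hand":1,"slide":[-0.6,-0.12,0.12],"yaw":0}]'; python3 -m inch '[{"hand":1,"slide":[-0.1,-0.02,0],"yaw":0},{"hand":1,"slide":[-0.2,-0.04,0],"yaw":0},{"hand":1,"slide":[-0.2,-0.04,0],"yaw":0}]'; python3 -m inch '[{"hand":1,"slide":[-0.1,-0.02,0],"yaw":0},{"hand":1,"slide":[-0.2,-0.04,0],"yaw":0},{"hand":1,"slide":[-0.2,-0.04,0],"yaw":0}]'
```

```text
time_s: 11.78
tcp_pos: [0.5872, 0.2321, 0.1482]
ee_rot: [[-0.98, -0.201, -0.001], [-0.201, 0.98, -0.0], [0.001, -0.0, -1.0]]
wrist_force: [-0.4, 0.3, -1.0]
gripper_width: 0.135
time_s: 12.15
tcp_pos: [0.5854, 0.2317, 0.1483]
ee_rot: [[-0.98, -0.201, -0.0], [-0.201, 0.98, -0.0], [0.0, -0.0, -1.0]]
wrist_force: [0.8, -0.1, -1.2]
gripper_width: 0.138
time_s: 12.52
tcp_pos: [0.5834, 0.2313, 0.1484]
ee_rot: [[-0.98, -0.201, -0.0], [-0.201, 0.98, -0.0], [0.0, -0.0, -1.0]]
wrist_force: [0.0, 0.0, -0.9]
gripper_width: 0.135
```

```bash
python3 -m inch '[{"hand":1,"slide":[-0.1,-0.02,0],"yaw":0},{"hand":1,"slide":[-0.2,-0.04,0],"yaw":0},{"hand":1,"slide":[-0.2,-0.04,0],"yaw":0}]'; python3 -m inch '[{"hand":1,"slide":[-0.1,-0.02,0],"yaw":0},{"hand":1,"slide":[-0.15,-0.03,0],"yaw":0}]'; python3 -m inch '[{"hand":1,"slide":[-0.1,-0.02,0],"yaw":0},{"hand":1,"slide":[-0.15,-0.03,0],"yaw":0}]'
```

```text
time_s: 12.9
tcp_pos: [0.5814, 0.2309, 0.1484]
ee_rot: [[-0.98, -0.201, -0.0], [-0.201, 0.98, -0.0], [0.0, -0.0, -1.0]]
wrist_force: [-0.4, 0.1, -1.1]
gripper_width: 0.131
time_s: 13.15
tcp_pos: [0.5802, 0.2307, 0.1485]
ee_rot: [[-0.98, -0.201, 0.001], [-0.201, 0.98, 0.0], [-0.001, 0.0, -1.0]]
wrist_force: [0.5, 1.2, -1.7]
gripper_width: 0.135
time_s: 13.4
tcp_pos: [0.5796, 0.2308, 0.1488]
ee_rot: [[-0.979, -0.202, 0.003], [-0.202, 0.979, 0.001], [-0.003, 0.001, -1.0]]
wrist_force: [4.1, -0.1, -2.0]
gripper_width: 0.13
```

It stopped at about 4 N. I'll check that it's firm, then check that the tongue is under the rail by a small lift.

```bash
python3 -m inch '[{"hand":1,"slide":[-0.08,-0.016,0],"yaw":0},{"hand":1,"slide":[-0.08,-0.016,0],"yaw":0}]'; python3 -m inch '[{"hand":1,"slide":[0.1,0.02,0.2],"yaw":0},{"hand":1,"slide":[0.1,0.02,0.3],"yaw":0},{"hand":1,"slide":[0.1,0.02,0.3],"yaw":0}]'
python3 - <<'E'
from h import *
s=capture('scene')
cv2.imwrite('pics/in.png',cv2.convertScaleAbs(cv2.resize(s[150:265,250:370],None,fx=5,fy=5,interpolation=cv2.INTER_CUBIC),alpha=2))
E
```

```text
time_s: 13.65
tcp_pos: [0.5794, 0.2308, 0.149]
ee_rot: [[-0.979, -0.202, 0.005], [-0.202, 0.979, 0.002], [-0.005, 0.001, -1.0]]
wrist_force: [6.0, -0.2, -2.9]
gripper_width: 0.137
time_s: 14.02
tcp_pos: [0.5793, 0.2308, 0.1512]
ee_rot: [[-0.98, -0.201, 0.002], [-0.201, 0.98, 0.001], [-0.002, 0.001, -1.0]]
wrist_force: [5.3, -0.4, -5.7]
gripper_width: 0.133
```

View pics/in.png

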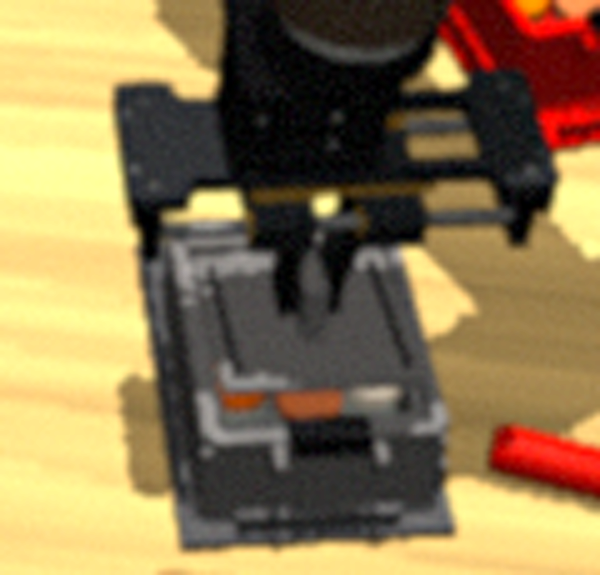

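The tongue is hooked: lifting pulls back at about -5 N, and the push is firm at about 6 N. I'll lower back, keep the light push, then let go so the rear settles on the catch.

```bash
python3 -m inch '[{"hand":1,"slide":[-0.05,-0.01,-0.3],"yaw":0},{"hand":1,"slide":[-0.1,-0.02,-0.35],"yaw":0},{"hand":1,"slide":[-0.1,-0.02,-0.35],"yaw":0}]'; python3 -m inch '[{"hand":0.7,"slide":[0,0,0],"yaw":0},{"hand":0.6,"slide":[0,0,0],"yaw":0},{"hand":0.5,"slide":[0,0,0],"yaw":0},{"hand":0.5,"slide":[0,0,0],"yaw":0},{"hand":0.5,"slide":[0,0,0],"yaw":0}]';python3 -m inch '[{"hand":0.5,"slide":[0,0,2.5],"yaw":0},{"hand":0.5,"slide":[0,0,5],"yaw":0},{"hand":1,"slide":[4,0.8,5],"yaw":0},{"hand":1,"slide":[4,0.8,5],"yaw":0},{"hand":1,"slide":[4,0.8,5],"yaw":0},{"hand":1,"slide":[4,0.8,5],"yaw":0},{"hand":1,"slide":[4,0.8,5],"yaw":0},{"hand":1,"slide":[4,0.8,5],"yaw":0}]'
python3 - <<'E'
from h import *
s=capture('scene')
cv2.imwrite('pics/rel.png',cv2.convertScaleAbs(cv2.resize(s[150:265,250:370],None,fx=5,fy=5,interpolation=cv2.INTER_CUBIC),alpha=2))
E
```

```text
time_s: 14.45
tcp_pos: [0.5792, 0.2309, 0.1494]
ee_rot: [[-0.979, -0.202, 0.004], [-0.202, 0.979, 0.002], [-0.005, 0.001, -1.0]]
wrist_force: [5.2, 0.9, 0.3]
gripper_width: 0.138
time_s: 15.08
tcp_pos: [0.5775, 0.2301, 0.1477]
ee_rot: [[-0.98, -0.201, -0.0], [-0.201, 0.98, -0.0], [0.001, -0.0, -1.0]]
wrist_force: [0.3, -0.2, -0.6]
gripper_width: 0.487
time_s: 16.08
tcp_pos: [0.6174, 0.2382, 0.198]
ee_rot: [[-0.98, -0.201, 0.0], [-0.201, 0.98, 0.0], [-0.0, 0.0, -1.0]]
wrist_force: [-0.3, 0.3, 0.1]
gripper_width: 0.01
```

View pics/rel.png

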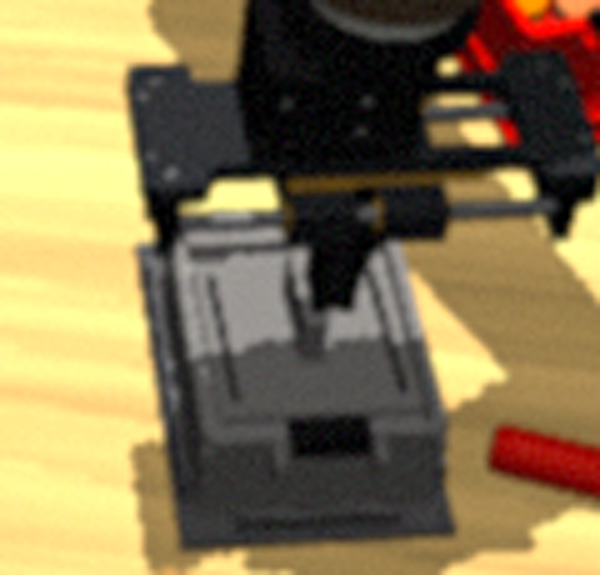

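The cover lies in the bin with its rear resting on the catch at (330,432). Now I press with the closed fingertips just behind the rib (cover x about 38).

```bash
python3 -m inch '[{"hand":1,"slide":[0.7,0.14,-1.5],"yaw":0},{"hand":1,"slide":[0.7,0.14,-3.5],"yaw":0},{"hand":1,"slide":[0.7,0.14,-4.8],"yaw":0},{"hand":1,"slide":[0.7,0.14,-5.2],"yaw":0},{"hand":1,"slide":[0.7,0.14,-5.2],"yaw":0}]'; python3 -m inch '[{"hand":1,"slide":[0,0,-0.15],"yaw":0},{"hand":1,"slide":[0,0,-0.3],"yaw":0},{"hand":1,"slide":[0,0,-0.3],"yaw":0}]'; python3 -m inch '[{"hand":1,"slide":[0,0,-0.15],"yaw":0},{"hand":1,"slide":[0,0,-0.2],"yaw":0},{"hand":1,"slide":[0,0,-0.2],"yaw":0}]'
```

```text
time_s: 16.75
tcp_pos: [0.6249, 0.2396, 0.1456]
ee_rot: [[-0.98, -0.201, -0.0], [-0.201, 0.98, -0.0], [0.0, -0.0, -1.0]]
wrist_force: [-0.1, -0.8, -0.4]
gripper_width: 0.005
time_s: 17.12
tcp_pos: [0.6247, 0.2396, 0.1431]
ee_rot: [[-0.98, -0.201, 0.0], [-0.201, 0.98, 0.0], [-0.0, 0.0, -1.0]]
wrist_force: [-0.4, -0.0, -0.5]
gripper_width: 0.006
time_s: 17.5
tcp_pos: [0.6247, 0.2396, 0.1408]
ee_rot: [[-0.98, -0.201, -0.0], [-0.201, 0.98, -0.0], [0.0, -0.0, -1.0]]
wrist_force: [0.1, 0.1, 1.4]
gripper_width: 0.007
```

```bash
for i in 1; do python3 -m inch '[{"hand":1,"slide":[0,0,-0.1],"yaw":0},{"hand":1,"slide":[0,0,-0.2],"yaw":0},{"hand":1,"slide":[0,0,-0.2],"yaw":0}]'; done;  python3 -m inch '[{"hand":1,"slide":[0,0,-0.1],"yaw":0},{"hand":1,"slide":[0,0,-0.2],"yaw":0},{"hand":1,"slide":[0,0,-0.2],"yaw":0}]'
```

```text
time_s: 17.88
tcp_pos: [0.6248, 0.2396, 0.1398]
ee_rot: [[-0.98, -0.201, 0.001], [-0.201, 0.98, 0.0], [-0.001, -0.0, -1.0]]
wrist_force: [-1.5, -0.7, 5.2]
gripper_width: 0.002
time_s: 18.25
tcp_pos: [0.625, 0.2397, 0.1381]
ee_rot: [[-0.98, -0.201, 0.001], [-0.201, 0.98, 0.0], [-0.001, 0.0, -1.0]]
wrist_force: [-1.6, -0.5, 6.2]
gripper_width: 0.011
```

```bash
python3 -m inch '[{"hand":1,"slide":[0,0,-0.1],"yaw":0},{"hand":1,"slide":[0,0,-0.2],"yaw":0},{"hand":1,"slide":[0,0,-0.2],"yaw":0}]'; python3 -m inch '[{"hand":1,"slide":[0,0,-0.1],"yaw":0},{"hand":1,"slide":[0,0,-0.2],"yaw":0},{"hand":1,"slide":[0,0,-0.2],"yaw":0}]'; python3 -m inch '[{"hand":1,"slide":[0,0,-0.1],"yaw":0},{"hand":1,"slide":[0,0,-0.15],"yaw":0},{"hand":1,"slide":[0,0,-0.15],"yaw":0}]'
```

```text
time_s: 18.62
tcp_pos: [0.6255, 0.2398, 0.1378]
ee_rot: [[-0.979, -0.202, 0.003], [-0.202, 0.979, 0.001], [-0.003, -0.0, -1.0]]
wrist_force: [-3.5, -1.2, 11.5]
gripper_width: 0.008
time_s: 19.0
tcp_pos: [0.6263, 0.24, 0.1375]
ee_rot: [[-0.979, -0.203, 0.006], [-0.203, 0.979, 0.001], [-0.006, 0.0, -1.0]]
wrist_force: [-4.3, -2.6, 16.0]
gripper_width: 0.008
time_s: 19.38
tcp_pos: [0.6254, 0.24, 0.1321]
ee_rot: [[-0.98, -0.201, 0.003], [-0.201, 0.98, 0.002], [-0.003, 0.001, -1.0]]
wrist_force: [1.7, 0.3, 1.7]
gripper_width: -0.0
```

It gave way suddenly from 16 N to 2 N, as a snap would. I'll press on to make sure it is seated.

```bash
python3 -m inch '[{"hand":1,"slide":[0,0,-0.1],"yaw":0},{"hand":1,"slide":[0,0,-0.1],"yaw":0}]'; python3 -m inch '[{"hand":1,"slide":[0,0,-0.15],"yaw":0},{"hand":1,"slide":[0,0,-0.15],"yaw":0}]'; python3 -m inch '[{"hand":1,"slide":[0,0,-0.1],"yaw":0},{"hand":1,"slide":[0,0,-0.1],"yaw":0}]'
```

```text
time_s: 19.62
tcp_pos: [0.6247, 0.2396, 0.1302]
ee_rot: [[-0.98, -0.201, -0.0], [-0.201, 0.98, -0.0], [0.0, -0.0, -1.0]]
wrist_force: [-0.8, 0.2, 4.3]
gripper_width: 0.006
time_s: 19.88
tcp_pos: [0.6247, 0.2396, 0.1301]
ee_rot: [[-0.979, -0.201, 0.0], [-0.201, 0.979, -0.0], [0.0, -0.0, -1.0]]
wrist_force: [-2.7, 0.1, 10.3]
gripper_width: 0.002
time_s: 20.12
tcp_pos: [0.6246, 0.2397, 0.1301]
ee_rot: [[-0.979, -0.202, 0.0], [-0.202, 0.979, -0.001], [-0.0, -0.001, -1.0]]
wrist_force: [-3.9, -0.2, 12.8]
gripper_width: 0.009
```

Plate top is at 60.1 mm, firm, exactly the seat height. I'll retreat and look.

```bash
python3 -m inch '[{"hand":1,"slide":[0,0,1],"yaw":0},{"hand":1,"slide":[0,0,5],"yaw":0},{"hand":1,"slide":[0,0,11],"yaw":0},{"hand":1,"slide":[-4,-5,14],"yaw":0},{"hand":1,"slide":[-8,-10,14],"yaw":0},{"hand":1,"slide":[-11,-15,14],"yaw":0},{"hand":1,"slide":[-14,-20,14],"yaw":0},{"hand":1,"slide":[-14,-25,14],"yaw":0},{"hand":1,"slide":[-14,-30,14],"yaw":0},{"hand":1,"slide":[-14,-30,14],"yaw":0}]'
python3 - <<'E'
from h import *
s=capture('scene');t=capture('top')
a=cv2.convertScaleAbs(cv2.resize(s[180:270,260:355],(400,379),interpolation=cv2.INTER_CUBIC),alpha=2)
b=cv2.resize(t[142:222,174:258],(398,379),interpolation=cv2.INTER_CUBIC)
cv2.imwrite('pics/end.png',np.hstack([a,b]))
E
```

```text
time_s: 21.38
tcp_pos: [0.4839, -0.063, 0.2672]
ee_rot: [[-0.981, -0.196, -0.002], [-0.196, 0.981, -0.0], [0.002, 0.0, -1.0]]
wrist_force: [0.3, -0.3, 0.4]
gripper_width: 0.006
```

View pics/end.png

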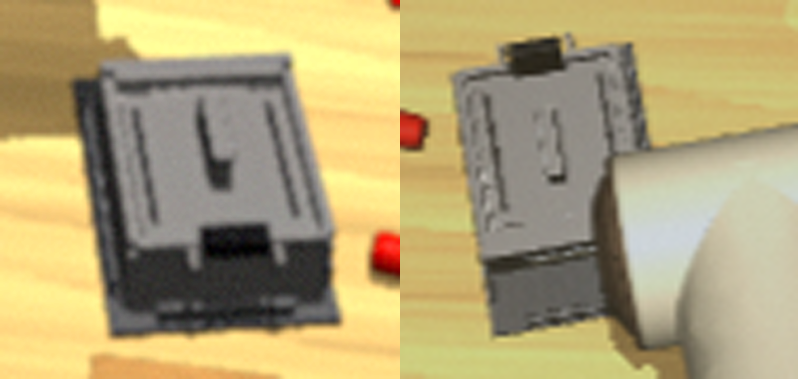

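The cover lies flat inside the walls, its front under the rail (scene crop (200,75)). The black catch (235,240) is out over the rear edge. The robot is clear, so I'm handing in.

```bash
python3 -c "from station import *;print(finish_job())"
```

```text
the job is handed in; nothing more can be done
None
```

The grey tongued cover is fitted on the bin in the grey cradle, and I handed the job in at about 21 s. The hand-in reports no verdict.

**How it went:**
- **Tilting:** the tool can only turn about the vertical. I gripped the rib and pressed the cover's rear edge on the front rail's top (up to about 11 N) until it pivoted about 12° in the pads.
- **Hooking:** I felt the shelf at the predicted height and slid the tongue in until it stopped firmly at 6 N. A small lift was held back by about 4 to 5 N, so the tongue was under the rail.
- **Closing:** I let go and the rear settled onto the catch. I then pressed with closed fingertips behind the rib. The force rose to about 16 N and dropped to about 2 N as it gave way.

**Last checks:** a firm press of about 13 N put the plate top at 60.1 mm, against 60 mm for a seated cover. The final pictures show the cover flat under the rail, with the catch out over its rear edge. The arm touched nothing and read about zero force. I saw no bystander disturbed, but I did not compare before and after pictures of the whole bench.

**What disagreed:** the bin's shift read between +10 and +18 mm from the pictures. The stop I felt implied about +18 to +19 mm, right at the end of the stated play.

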